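# Show the capped pipe nipple to the inspection camera

## Task

Pick the longer of the two hex-capped pipe nipples out of the parts tray and show it to the inspection camera: hold it level in the air with its open end squarely facing the lens, centred on the lens and about 6 cm in front of the glass. Finish while still holding it there, steady and touching nothing else; leave the other fittings in the tray, and do not touch the camera or its stand or disturb the valve wheel and radiator key.

Things in the scene. Friction and masses are not known exactly. Their poses are not given: they have to be found in the camera images.
- nipple: target: galvanized pipe nipple 100 mm long, pipe 27 mm diameter (bare for 68 mm), hexagonal cap (32 mm over flats, 24 mm long) on one end, low round bead (32 mm diameter, 8 mm long) round the open dark-bored end. Origin on the axis at mid-length; +x towards the open end. Lies level, axis 16 mm above the tray floor, any yaw, in one quarter of the tray; about 0.24 kg
- nipple_mouth (a point): centre of the open end face of the nipple, 50 mm from its origin along its +x; axes as the nipple's
- stub: the same kind of capped nipple but only 62 mm long, must stay in the tray; origin midway along its axis, +x towards its open end; axis 16 mm above the tray floor
- elbow_a: copper 90 degree elbow, tube 23 mm diameter, 26 mm at the two sockets, about 53 mm each way, lying flat; origin within the bend's quadrant, 13 mm above the tray's floor
- elbow_b: a second, equal copper elbow
- socket: plain galvanized socket (short tube), 34 mm outer diameter, 36 mm tall, standing on end near the middle of the tray; origin at the centre of its underside
- tray: fixed dark steel parts tray, 290 x 290 mm outside, walls 5 mm thick and 38 mm high, floor 5 mm thick; origin at the centre of its underside on the bench, x and y along its sides
- lens (a point): centre of the inspection camera's front glass, 15 to 23 cm above the bench; +x points straight out of the lens, level, along the line of sight; +z up. The lens barrel is 38 mm in diameter and 26 mm long, behind it is a housing 60 mm long, 50 mm wide and 46 mm high, centred on the same line
- cam_stand: the camera's fixed stand: base plate 130 x 120 x 18 mm with an upright round post 20 mm in diameter and 308 mm tall in all; origin on the bench under the post; +x is the way the lens looks; the lens glass is 75 mm ahead of the post's axis
- valve_wheel: loose red-painted iron valve wheel lying on the bench, 92 mm across, 19 mm high, origin at its centre underneath; a bystander
- radiator_key: loose brass T-shaped radiator key lying on the bench, about 62 mm long and 44 mm wide, 16 mm high, origin near its middle underneath; a bystander
There are look-alikes about, which are no part of the job. Leave any brown or pink look-alike of the nipple alone.

How it is judged (in metres and radians):
On the way:
1. the long nipple is lifted clear of the tray in the gripper (height (world z) of nipple above 0.08 m and contact force between nipple and the fingers above 0.5 N), for 0.2 s.
At the end, for the whole second after the job is handed in: The gripper alone holds the long capped nipple still in the air, open end towards the lens, 40 to 80 mm from the glass, within 12 mm of the line of sight sideways and in height, axis within about 10 degrees of it; the other four fittings lie in the tray (x of nipple_mouth in the frame of lens between 0.04 and 0.08 m and y of nipple_mouth in the frame of lens between -0.012 and 0.012 m and z of nipple_mouth in the frame of lens between -0.012 and 0.012 m and angle between the x axis of nipple and the x axis of lens, either way round below 0.18 rad and x of nipple in the frame of lens above 0.085 m and contact force between nipple and the fingers above 0.5 N and contact force between nipple and cam_stand below 0.1 N and linear speed of nipple below 0.03 m/s and angular speed of nipple below 0.3 rad/s and height (world z) of nipple above 0.12 m and height (world z) of each of stub, elbow_a, elbow_b, socket below 0.06 m and x of stub in the frame of tray between -0.14 and 0.14 m and y of stub in the frame of tray between -0.14 and 0.14 m and x of elbow_a in the frame of tray between -0.14 and 0.14 m and y of elbow_a in the frame of tray between -0.14 and 0.14 m and x of elbow_b in the frame of tray between -0.14 and 0.14 m and y of elbow_b in the frame of tray between -0.14 and 0.14 m and x of socket in the frame of tray between -0.14 and 0.14 m and y of socket in the frame of tray between -0.14 and 0.14 m); the arm keeps its last pose, push and grip.
It fails at once if the camera or its stand is touched (contact force between cam_stand and anything else above 1 N or distance of lens from where it was at the start of the episode above 0.006 m).
It fails at once if another fitting is lifted out of the tray (height (world z) of any of stub, elbow_a, elbow_b, socket above 0.1 m).
It fails at once if the valve wheel or the radiator key is disturbed (distance of any of valve_wheel, radiator_key from where it was at the start of the episode above 0.02 m).
It also fails if it takes over 48 s, if anything falls off the work surface, if the arm or the gripper's body presses on something with over 40 N, if the wrist force passes 120 N, or if a joint passes its speed limit or range.

## Robot

A 6-joint arm with a two-finger parallel gripper is mounted at the origin on the work surface. World frame = base frame: x ahead of the robot, y to its left, z up, the work surface at z = 0. Lengths are in mm, angles in rad, forces in N, time in s.
With the tool pointing down it reaches from about 275 to 825 mm from the base axis. Payload 5.2 kg.
Tool frame: the origin (TCP) lies midway between the tips of the shut fingers; the grasp point (between the pads) lies 19 mm behind it; y points along the fingers, x is the direction in which the jaws open and shut, and the axes are right-handed (so a half turn about y gives the same grasp; the last joint's range is limited). The gripper opens to 93 mm and grips with 3 to 60 N. Pads are 15 mm wide; open, the fingers measure 128 mm over their backs; the gripper's body (75 mm by 188 mm) begins 65 mm behind the grasp point.
Start: joints at [1.096, 0.259, 1.535, -0, 1.348, -0.203], TCP at [147.634, 529.82, 218.653] pointing down, gripper open.
Joint ranges: [-3.14, 3.14], [-0.91, 2.08], [0.19, 2.58], [-1.22, 4.36], [0.22, 2.71], [-3.12, 3.12]. Speed limits (rad/s): [2.57, 2.57, 3.14, 3.14, 3.14, 3.14].

## Interface

Orientations are given as a unit quaternion [w, x, y, z].
In Python, from plant import r gives the robot as it stands. The module is installed in compiled form; this text tells all that it offers.
- The arm moves only by the shell command python3 -m crank 'ROWS' [FORCE]. ROWS is a JSON object of lists of equal length, an entry for each row: "dp": the shift along the tool's x, y, z in mm, a list of three; "twist": the turn about the tool's y in rad; "gripper": the closure in counts, from 0 (fully open) to 255 (shut). In form: {"dp": [[x, y, z], ...], "twist": [twist, ...], "gripper": [gripper, ...]}. A call has 1 to 12 rows; each row shifts and turns the commanded pose from where the row before left it, along the tool's axes as they then stand; what a row does not reach is not made up. A row lasts 1/12 s, in which the tool goes at most 41.7 mm and 7.16 degrees, less where a joint would pass 70% of its speed; a pose out of reach is approached as far as the arm can. A call is refused whole if a number of a shift passes 41.7 or a number of a turn 0.125, either way. A call with a gripper value outside its range is refused whole. The fingers move at their own pace and stop on an object; FORCE is the grip in N (left out, the last holds). Time passes only in rows, so rows that do not move let the fingers close. It gives the time, the measured TCP pose, the force and the opening at its end, in the units of the state.
- r.get_state(): the state, without advancing time (a new reading comes with each control period).
- r.read_camera(name): name is "scene" or "top" or "wrist"; returns a dict with "color" (384x512x3 uint8, blue, green, red), "fx", "fy", "cx", "cy" (pixels), "k1" (the pictures are not rectified: a ray, as slopes to the right and down, at radius r is drawn at 1 + k1 r^2 times it, then the intrinsics apply), "R" (3x3) and "t" (3): a world point X has camera coordinates R X + t; the wrist camera has in their place "tool_from_camera" (4x4, takes a point from camera to tool coordinates, whose origin is the TCP and whose axes are the tool frame's). Camera axes: x right, y down, z forward; pixel columns grow to the right and rows downward; lengths in mm; the calibration is good to about 2 mm. A picture is of the moment at which its call begins: read the wrist's pose just before it. There is no depth.
- r.close_job(): hands the job in, once; it reports no verdict.
The state is a dict: "t": time; "joint_positions": joint angles; "qvel": joint speeds; "joint_efforts": joint torques, N m; "ee_pos": TCP position; "tcp_rot": TCP orientation; "ft_force": force on the tool from outside, world axes, zero at the start; "ft_torque": the same for the moment, N m; "grip_width": finger opening in mm.
Only numpy, scipy, OpenCV 4.12 (cv2) and the standard library are available. Lean on these libraries where they do the work, as an engineer would, in place of code of your own. Each camera call takes 0.05 s, during which the arm holds its last target.

## Working session

There is one attempt and no reset: what is moved stays moved. The work goes in short steps, Python scripts to look and compute and a shell command to move; the robot and the scene stay as the last step left them, time stands still between calls to the robot, and variables do not carry over. Pictures are saved under pics/ and viewed, and the job is handed in when it is done.

```bash
mkdir -p pics; cat > look.py <<'E'
import cv2,json,sys,numpy as np
from plant import r
def snap(n,tag):
    s=r.get_state(); c=r.read_camera(n); cv2.imwrite(f'pics/{n}_{tag}.png',c['color'])
    d={k:(np.array(v).tolist()) for k,v in c.items() if k!='color'}; d['ee_pos']=np.array(s['ee_pos']).tolist(); d['tcp_rot']=np.array(s['tcp_rot']).tolist()
    json.dump(d,open(f'pics/{n}_{tag}.json','w')); return d
E
python3 - <<'E'
from look import *
for n in ['scene','top','wrist']:
    d=snap(n,'0'); print(n,{k:np.round(v,3).tolist() for k,v in d.items()})
s=r.get_state();print({k:np.round(v,3).tolist() for k,v in s.items()})
E
```

```text
scene {'fx': 367.103, 'fy': 367.103, 'cx': 251.841, 'cy': 190.532, 'k1': -0.086, 'R': [[0.383, 0.924, 0.0], [0.791, -0.328, -0.516], [-0.477, 0.198, -0.856]], 't': [-156.647, -444.037, 1244.408], 'ee_pos': [147.361, 529.3, 217.807], 'tcp_rot': [-0.563, 0.563, 0.427, -0.428]}
top {'fx': 350.91, 'fy': 350.91, 'cx': 261.59, 'cy': 181.328, 'k1': -0.048, 'R': [[0.003, -1.0, 0.018], [-0.993, -0.005, -0.118], [0.118, -0.017, -0.993]], 't': [-84.995, 619.07, 1003.272], 'ee_pos': [147.383, 529.337, 217.85], 'tcp_rot': [-0.563, 0.563, 0.427, -0.428]}
wrist {'fx': 293.745, 'fy': 293.745, 'cx': 251.413, 'cy': 189.428, 'k1': 0.001, 'tool_from_camera': [[1.0, 0.001, 0.001, -1.121], [-0.001, -0.268, 0.963, -165.046], [0.001, -0.963, -0.268, 74.139], [0.0, 0.0, 0.0, 1.0]], 'ee_pos': [147.413, 529.371, 217.92], 'tcp_rot': [-0.563, 0.563, 0.427, -0.428]}
{'t': 0.15, 'joint_positions': [1.096, 0.259, 1.536, 0.0, 1.348, -0.203], 'qvel': [-0.001, -0.0, -0.005, -0.002, -0.001, 0.003], 'joint_efforts': [0.002, -43.765, -28.423, 0.072, 0.038, -0.0], 'ee_pos': [147.453, 529.467, 218.02], 'tcp_rot': [-0.563, 0.563, 0.427, -0.428], 'ft_force': [-0.364, 0.301, 0.445], 'ft_torque': [0.034, -0.043, -0.021], 'grip_width': 93.385}
```

View pics/scene_0.png

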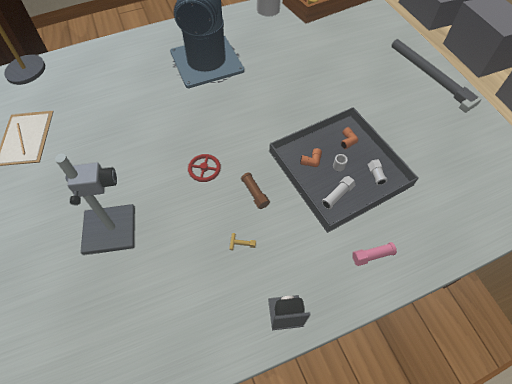

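View pics/top_0.png

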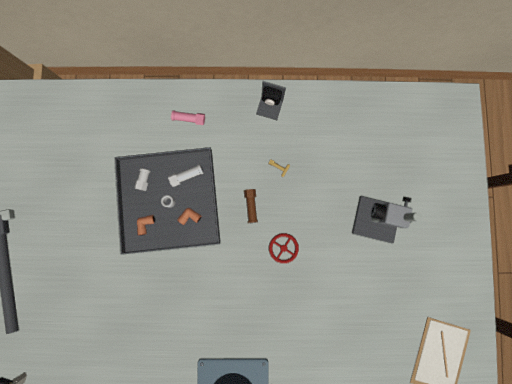

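View pics/wrist_0.png

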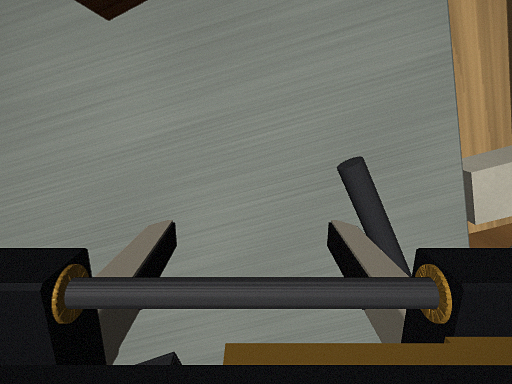

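Scene: the tray is at about (343,168), the white long nipple at (339,192), the white stub at (376,172), and the inspection camera at (90,178) with its lens at (112,177). Brown and pink look-alikes lie outside the tray at (255,190) and (375,254). I'll enlarge the crops next.

```bash
cat >> look.py <<'E'
def load(n,tag):
    return json.load(open(f'pics/{n}_{tag}.json')), cv2.imread(f'pics/{n}_{tag}.png')
from scipy.spatial.transform import Rotation as Rot
def pose(d):
    if 'R' in d: return np.array(d['R']),np.array(d['t'])
    T=np.array(d['tool_from_camera']); q=d['tcp_rot']; W=np.eye(4); W[:3,:3]=Rot.from_quat([q[1],q[2],q[3],q[0]]).as_matrix(); W[:3,3]=d['ee_pos']
    M=np.linalg.inv(W@T); return M[:3,:3],M[:3,3]
def ray(d,uv):
    K=np.array([[d['fx'],0,d['cx']],[0,d['fy'],d['cy']],[0,0,1]])
    p=cv2.undistortPoints(np.array(uv,float).reshape(-1,1,2),K,np.array([d['k1'],0,0,0.]))[:,0]
    R,t=pose(d); dirs=np.c_[p,np.ones(len(p))]@R
    return -R.T@t, dirs
def plane(d,uv,z):
    o,v=ray(d,uv); return o+v*((z-o[2])/v[:,2])[:,None]
def tri(d1,u1,d2,u2):
    o1,a=ray(d1,[u1]);o2,b=ray(d2,[u2]);a=a[0]/np.linalg.norm(a);b=b[0]/np.linalg.norm(b)
    s=np.linalg.lstsq(np.c_[a,-b],o2-o1,rcond=None)[0]
    p,q=o1+a*s[0],o2+b*s[1]; return (p+q)/2,np.linalg.norm(p-q)
def proj(d,P):
    K=np.array([[d['fx'],0,d['cx']],[0,d['fy'],d['cy']],[0,0,1]]);R,t=pose(d)
    return cv2.projectPoints(np.array(P,float).reshape(-1,1,3),cv2.Rodrigues(R)[0],t,K,np.array([d['k1'],0,0,0.]))[0][:,0]
def crop(n,tag,x,y,w,h,s,out):
    d,i=load(n,tag); cv2.imwrite(f'pics/{out}.png',cv2.resize(i[y:y+h,x:x+w],None,fx=s,fy=s,interpolation=cv2.INTER_CUBIC))
E
python3 - <<'E'
from look import *
crop('top','0',110,140,115,115,5,'c_top_tray')
crop('scene','0',260,100,160,135,5,'c_sc_tray')
crop('top','0',345,185,80,60,8,'c_top_cam')
crop('scene','0',50,145,95,110,5,'c_sc_cam')
E
```

```text
(no output)
```

View pics/c_top_tray.png

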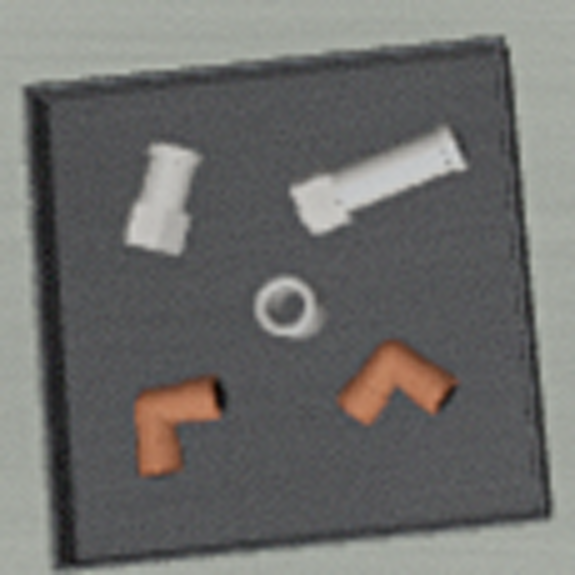

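View pics/c_sc_tray.png

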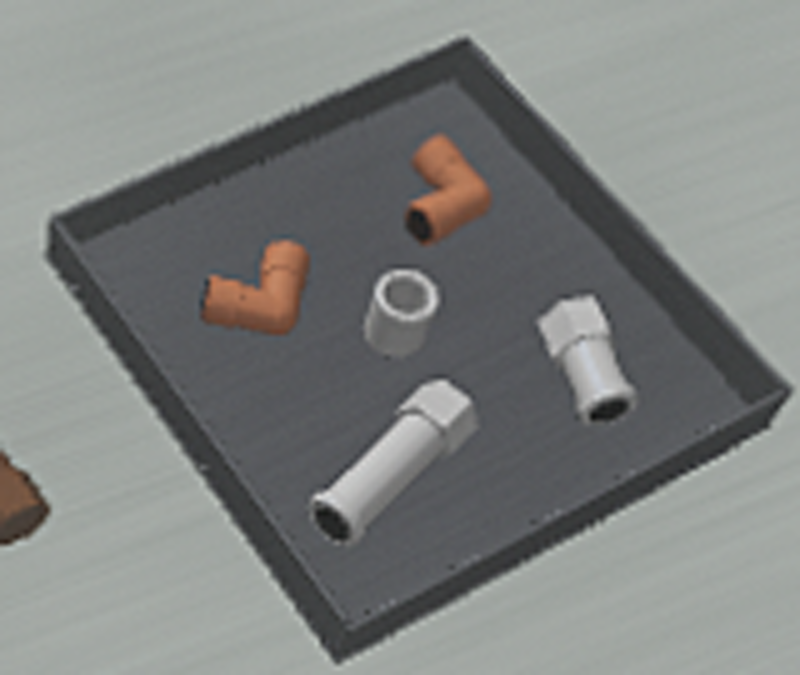

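View pics/c_top_cam.png

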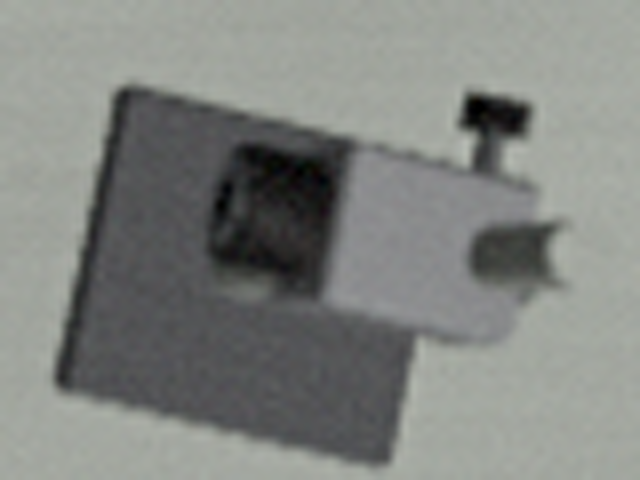

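View pics/c_sc_cam.png

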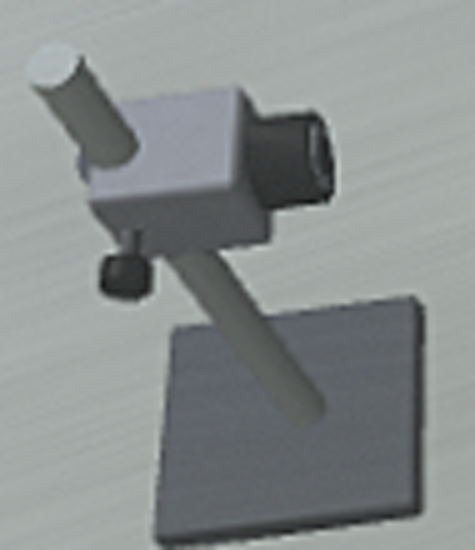

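Candidates by top pixel: the white capped nipple at (186,176) is about 100 mm long, and the white one at (143,180) is visibly short, so it's the stub. Brown (251,206) and pink (188,118) are look-alikes outside the tray. The target is (186,176): it is white, long and in the tray, with its open end to the right in the top view and lower-left in the scene view. Both crops confirm this.

```bash
python3 - <<'E'
from look import *
dt,it=load('top','0'); ds,is_=load('scene','0')
for n,d,i,win in [('top',dt,it,(110,140,225,255)),('scene',ds,is_,(260,100,420,235))]:
    g=i.astype(int); m=((g.min(2)>110)&((g.max(2)-g.min(2))<40)).astype(np.uint8)
    mm=np.zeros_like(m);x0,y0,x1,y1=win;mm[y0:y1,x0:x1]=m[y0:y1,x0:x1]
    k,l,st,c=cv2.connectedComponentsWithStats(mm)
    for j in range(1,k):
        if 40<st[j,4]<900:
            ys,xs=np.where(l==j); P=plane(d,np.c_[xs,ys],21.0+8)[:,:2]
            r_=cv2.minAreaRect(P.astype(np.float32)); print(n,st[j].tolist(),np.round(c[j],1),np.round(r_[0],1),np.round(r_[1],1),round(r_[2],1), cv2.fitLine(P.astype(np.float32),cv2.DIST_L2,0,.01,.01).ravel().round(3))
def c(a,o,s): return [(a[0]+.5)/s+o[0]-.5,(a[1]+.5)/s+o[1]-.5]
T=lambda a:c(a,(110,140),5); S=lambda a:c(a,(260,100),5)
# mouth and cap ends
print('mouth T',plane(dt,[T((455,150))],21),'S',plane(ds,[S((332,520))],21),tri(dt,T((455,150)),ds,S((332,520))))
print('cap T',plane(dt,[T((312,209))],21),'S',plane(ds,[S((455,412))],21))
print('tray rim top',plane(dt,[T(a) for a in [(28,88),(505,38),(550,518),(62,566)]],38).round(1).tolist())
print('tray rim sc',plane(ds,[S(a) for a in [(468,40),(790,390),(340,635),(50,220)]],38).round(1).tolist())
TC=lambda a:c(a,(345,185),8); SC=lambda a:c(a,(50,145),5)
print('lens',tri(dt,TC((228,207)),ds,SC((321,160))))
print('housing front top mid', tri(dt,TC((345,215)),ds,SC((243,138))))
print('posttop S',plane(ds,[SC((57,62))],308),'T',plane(dt,[TC((555,253))],308))
print('plate S',plane(ds,[SC(a) for a in [(172,330),(415,297),(422,515),(158,542)]],18).round(1).tolist())
print('plate T',plane(dt,[TC(a) for a in [(125,90),(63,385),(388,464)]],18).round(1).tolist())
print('postbase S',plane(ds,[SC((312,412))],18))
E
```

```text
top [168, 165, 36, 22, 320] [184.3 175.7] [637.8 146.6] [ 34.1 103. ] 25.6 [ 4.00000e-01 -9.16000e-01  6.36104e+02  1.48388e+02]
top [135, 168, 15, 23, 219] [142.2 179.7] [625.6 273.5] [35.2 63.9] 78.4 [ 9.83000e-01 -1.81000e-01  6.23514e+02  2.74360e+02]
top [161, 195, 14, 13, 102] [167.1 200.9] [559.3 198.1] [38.9 35.5] 27.1 [  0.599   0.801 560.469 197.502]
scene [333, 154, 15, 14, 89] [339.8 159.7] [560.4 196.8] [34. 52.] 48.1 [ 3.13000e-01 -9.50000e-01  5.56082e+02  1.98270e+02]
scene [367, 159, 20, 24, 254] [376.5 169.8] [624.9 273.3] [38.3 73.3] 77.0 [ 9.57000e-01 -2.92000e-01  6.23015e+02  2.74026e+02]
scene [322, 176, 33, 32, 373] [339.3 190.2] [641.7 148.7] [ 33.9 108.1] 23.2 [ 3.99000e-01 -9.17000e-01  6.40523e+02  1.48843e+02]
mouth T [[656.06863499 101.4532958   21.        ]] S [[658.9189196  100.94550829  21.        ]] (array([656.90741697, 102.49567789,  16.5385269 ]), np.float64(0.7298335323586709))
cap T [[619.76650828 186.69106008  21.        ]] S [[626.38729394 192.94103265  21.        ]]
tray rim top [[689.8, 355.7, 38.0], [721.5, 70.5, 38.0], [437.8, 38.8, 38.0], [408.5, 321.9, 38.0]]
tray rim sc [[409.2, 326.8, 38.0], [691.1, 357.6, 38.0], [723.6, 67.0, 38.0], [439.3, 40.4, 38.0]]
lens (array([ 527.30136012, -350.44578321,  224.87987915]), np.float64(0.14266454835765568))
housing front top mid (array([ 524.35426885, -374.74062271,  250.82077638]), np.float64(3.534868010595306))
posttop S [[ 510.82649107 -419.89827426  308.        ]] T [[ 511.74725195 -413.43140924  308.        ]]
plate S [[439.6, -479.1, 18.0], [469.0, -356.7, 18.0], [588.5, -381.2, 18.0], [553.9, -505.1, 18.0]]
plate T [[578.9, -382.1, 18.0], [468.1, -355.5, 18.0], [438.5, -478.3, 18.0]]
postbase S [[ 513.61745865 -420.08870937   18.        ]]
```

```bash
cat >> look.py <<'E'
def toolR(s):
    q=s['tcp_rot']; return Rot.from_quat([q[1],q[2],q[3],q[0]]).as_matrix()
def need(target,tz_yaw):
    # target TCP, wanted yaw (deg) of tool z axis
    s=r.get_state(); M=toolR(s); d=np.array(target)-np.array(s['ee_pos'])
    yaw=np.degrees(np.arctan2(M[1,2],M[0,2])); dy=(tz_yaw-yaw+180)%360-180
    print('t',round(s['t'],2),'pos',np.round(s['ee_pos'],1),'tool axes x',M[:,0].round(3),'y',M[:,1].round(3),'z',M[:,2].round(3),'zyaw',yaw.round(2))
    print('dp tool',(M.T@d).round(1),'twist about tool y (y down => -yaw)',np.radians(-dy*(-M[2,1])).round(4),'q',np.round(s['joint_positions'],3),'grip',s['grip_width'],'F',np.round(s['ft_force'],1))
E
python3 - <<'E'
from look import *
need([637,147.5,150],-66.4); need([637,147.5,150],-66.4+180)
E
```

```text
t 0.15 pos [147.5 529.5 218. ] tool axes x [ 0.268  0.963 -0.001] y [-0.001 -0.001 -1.   ] z [-0.963  0.268  0.   ] zyaw 164.43
dp tool [-236.4   68.2 -574.1] twist about tool y (y down => -yaw) -2.2545 q [ 1.096  0.259  1.536  0.     1.348 -0.203] grip 93.38501325008596 F [-0.4  0.3  0.4]
t 0.15 pos [147.5 529.5 218. ] tool axes x [ 0.268  0.963 -0.001] y [-0.001 -0.001 -1.   ] z [-0.963  0.268  0.   ] zyaw 164.43
dp tool [-236.4   68.2 -574.1] twist about tool y (y down => -yaw) 0.8871 q [ 1.096  0.259  1.536  0.     1.348 -0.203] grip 93.38501325008596 F [-0.4  0.3  0.4]
```

```bash
python3 -m crank '{"dp":[[-12,0,-29],[-12,0,-29],[-12,0,-29],[-12,0,-29],[-12,0,-29],[-12,0,-29],[-12,0,-29],[-12,0,-29],[-12,0,-29],[-12,0,-29]],"twist":[0,0,0,0,0,0,0,0,0,0],"gripper":[80,80,80,80,80,80,80,80,80,80]}' 30
python3 -m crank '{"dp":[[-12,0,-29],[-12,0,-29],[-12,0,-29],[-12,0,-29],[-12,0,-29],[-12,0,-29],[-12,0,-29],[-12,0,-29],[-12,0,-29],[-8,0,-20],[0,0,0]],"twist":[0,0,0,0,0,0,0,0,0,0,0],"gripper":[80,80,80,80,80,80,80,80,80,80,80]}'
python3 -m crank '{"dp":[[0,0,0],[0,0,0],[0,0,0],[0,0,0],[0,0,0],[0,0,0],[0,0,0],[0,0,0],[0,0,0],[0,0,0]],"twist":[0.111,0.111,0.111,0.111,0.111,0.111,0.111,0.11,0,0],"gripper":[80,80,80,80,80,80,80,80,80,80]}'
python3 - <<'E'
from look import *
snap('wrist','1')
need([637,147.5,150],113.6)
E
```

```text
t: 0.98
ee_pos: [395.7, 335.1, 218.5]
tcp_rot: [0.563, -0.563, -0.428, 0.428]
ft_force: [-0.2, -0.1, 0.4]
grip_width: 63.6
t: 1.9
ee_pos: [637.2, 145.6, 217.4]
tcp_rot: [-0.563, 0.564, 0.426, -0.427]
ft_force: [0.5, -0.4, 0.5]
grip_width: 63.3
t: 2.73
ee_pos: [633.7, 149.7, 218.4]
tcp_rot: [0.692, -0.692, -0.146, 0.146]
ft_force: [0.3, 0.6, -0.5]
grip_width: 63.8
t 2.78 pos [633.8 149.6 218.5] tool axes x [ 0.915  0.404 -0.001] y [-0.001  0.    -1.   ] z [-0.404  0.915  0.   ] zyaw 113.83
dp tool [ 2.1 68.5 -3.3] twist about tool y (y down => -yaw) 0.004 q [ 0.061  0.442  1.269  0.     1.431 -0.355] grip 63.85844233184593 F [-0.3 -0.   0.2]
```

View pics/wrist_1.png

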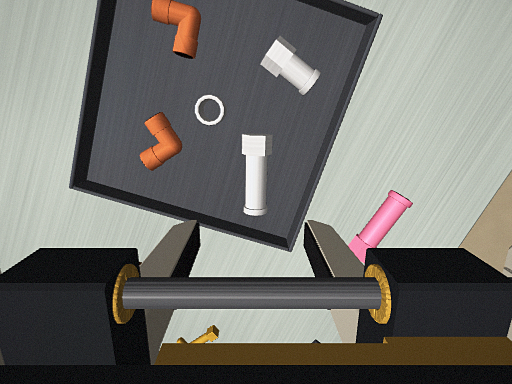

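The wrist view shows the nipple dead ahead: its cap is at (257,145) and the open end at (256,211). The socket is at (209,110) and the stub at (290,65). Now I'll measure it.

```bash
cat > meas.py <<'E'
from look import *
def nip(tag,win,zt=37):
    d,i=load('wrist',tag); g=i.astype(int); m=((g.min(2)>110)&((g.max(2)-g.min(2))<40)).astype(np.uint8)
    mm=np.zeros_like(m);x0,y0,x1,y1=win;mm[y0:y1,x0:x1]=m[y0:y1,x0:x1]
    k,l,st,c=cv2.connectedComponentsWithStats(mm); j=1+np.argmax(st[1:,4]); ys,xs=np.where(l==j)
    print(st[j]); P=plane(d,np.c_[xs,ys],21)[:,:2].astype(np.float32)
    q=cv2.minAreaRect(P); f=cv2.fitLine(P,cv2.DIST_L2,0,.01,.01).ravel(); print('rect',np.round(q[0],1),np.round(q[1],1),round(q[2],2),'line',f.round(3),'yaw',np.degrees(np.arctan2(f[1],f[0])).round(2))
    # pipe centerline: per-row midpoints
    mids=[];
    for y in np.unique(ys):
        a=xs[ys==y]; mids.append([(a.min()+a.max())/2,y,a.max()-a.min()+1])
    mids=np.array(mids); print(mids[::6].round(1).tolist())
    C=plane(d,mids[4:-4,:2],24)[:,:2].astype(np.float32); f=cv2.fitLine(C,cv2.DIST_HUBER,0,.01,.01).ravel(); print('centre line',f.round(3),'yaw',np.degrees(np.arctan2(f[1],f[0])).round(2))
E
python3 - <<'E'
from meas import *
nip('1',(225,125,290,225))
d,_=load('wrist','1'); print('mouth end z21..37',plane(d,[(256,215),(256.5,133)],21).round(1).tolist(),plane(d,[(256,215),(256.5,133)],37).round(1).tolist())
E
```

```text
[ 242  134   24   82 1642]
rect [640. 142.] [ 28.7 105. ] 24.39 line [ 4.13000e-01 -9.11000e-01  6.39145e+02  1.44930e+02] yaw -65.58
[[243.5, 134.0, 4.0], [253.5, 140.0, 24.0], [253.5, 146.0, 24.0], [253.0, 152.0, 23.0], [255.5, 158.0, 20.0], [255.0, 164.0, 19.0], [255.0, 170.0, 19.0], [254.5, 176.0, 18.0], [254.5, 182.0, 20.0], [254.0, 188.0, 19.0], [254.5, 194.0, 20.0], [254.0, 200.0, 19.0], [254.0, 206.0, 19.0], [254.0, 212.0, 21.0]]
centre line [ 4.08000e-01 -9.13000e-01  6.39682e+02  1.43293e+02] yaw -65.94
mouth end z21..37 [[664.0, 95.3, 21.0], [621.2, 192.3, 21.0]] [[661.3, 100.7, 37.0], [620.4, 193.4, 37.0]]
```

```bash
python3 -m crank '{"dp":[[2.5,20,-3],[0,25,0],[0,25,0],[0,25,0],[0,25,0],[0,20,0],[0,0,0],[0,0,0]],"twist":[0,0,0,0,0,0,0,0],"gripper":[80,80,80,80,80,80,80,80]}'
python3 - <<'E'
from look import *
snap('wrist','2')
need([637.2,148,9],113.9)
E
```

```text
t: 3.45
ee_pos: [636.8, 147.5, 77.7]
tcp_rot: [0.692, -0.692, -0.144, 0.146]
ft_force: [-0.7, -0.2, -0.1]
grip_width: 64.2
t 3.5 pos [638.1 147.6  79.3] tool axes x [0.916 0.402 0.   ] y [ 0.  0. -1.] z [-0.402  0.916 -0.   ] zyaw 113.69
dp tool [-0.7 70.3  0.7] twist about tool y (y down => -yaw) -0.0037 q [ 0.057  0.555  1.438  0.     1.148 -0.356] grip 63.99799964471663 F [-0.9  1.3 -0.3]
```

View pics/wrist_2.png

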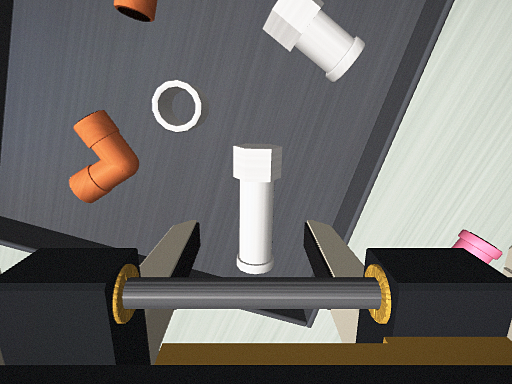

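```bash
python3 - <<'E'
from meas import *
nip('2',(225,140,290,275))
d,i=load('wrist','2'); 
q=d['tcp_rot'];M=Rot.from_quat([q[1],q[2],q[3],q[0]]).as_matrix()
for z,pts in [(21,[(240,220),(272.5,220)]),(21,[(233,165),(282,165)]),(25,[(255,273)]),(37,[(257,147)])]:
    for p in plane(d,pts,z): print(p.round(1),'tool rel',(M.T@(p-np.array(d['ee_pos']))).round(1))
crop('wrist','2',180,120,160,200,3,'c_w2')
E
```

```text
[ 233  145   50  130 4608]
rect [643.  141.5] [ 36.9 109.6] 22.83 line [ 3.86000e-01 -9.22000e-01  6.40147e+02  1.46718e+02] yaw -67.28
[[254.5, 145.0, 42.0], [257.0, 151.0, 49.0], [257.0, 157.0, 49.0], [257.0, 163.0, 49.0], [256.5, 169.0, 48.0], [256.5, 175.0, 48.0], [256.5, 181.0, 34.0], [256.0, 187.0, 33.0], [255.5, 193.0, 34.0], [255.5, 199.0, 34.0], [255.0, 205.0, 33.0], [255.5, 211.0, 34.0], [255.0, 217.0, 33.0], [255.0, 223.0, 33.0], [255.0, 229.0, 33.0], [255.0, 235.0, 33.0], [255.0, 241.0, 33.0], [254.5, 247.0, 32.0], [254.5, 253.0, 32.0], [252.5, 259.0, 34.0], [254.0, 265.0, 35.0], [255.0, 271.0, 25.0]]
centre line [ 3.83000e-01 -9.24000e-01  6.41181e+02  1.44315e+02] yaw -67.49
[633.5 131.   21. ] tool rel [ -9.5  56.7 -13.8]
[657.5 141.6  21. ] tool rel [ 16.7  56.6 -13.8]
[610.9 170.3  21. ] tool rel [-14.4  56.8  31.2]
[645.2 185.4  21. ] tool rel [23.1 56.7 31.2]
[663.1  94.2  25. ] tool rel [  2.8  52.6 -59.5]
[621. 192.  37.] tool rel [ 3.5 40.7 47. ]
```

View pics/c_w2.png

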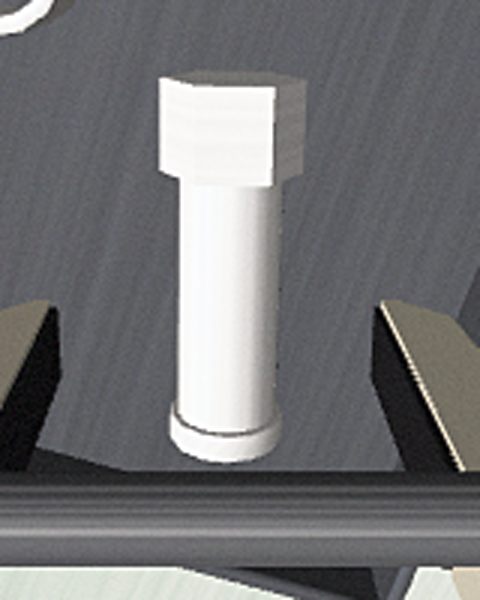

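```bash
python3 -m crank '{"dp":[[3,0,-1],[0,15,0],[0,15,0],[0,15,0],[0,12,0],[0,8,0],[0,5,0],[0,0,0],[0,0,0]],"twist":[0.02,0,0,0,0,0,0,0,0],"gripper":[80,80,80,80,80,80,80,80,80]}'
python3 - <<'E'
from look import *
snap('wrist','3')
need([637.2,148,9],113.9)
E
```

```text
t: 4.25
ee_pos: [641.4, 147.8, 9.1]
tcp_rot: [-0.694, 0.694, 0.138, -0.137]
ft_force: [0.5, -0.3, 0.4]
grip_width: 63.7
t 4.3 pos [641.6 147.8   9.5] tool axes x [0.924 0.382 0.001] y [ 0.001  0.    -1.   ] z [-0.382  0.924 -0.   ] zyaw 112.46
dp tool [-4.   0.5  1.9] twist about tool y (y down => -yaw) -0.0251 q [ 0.057  0.637  1.487  0.     1.016 -0.335] grip 63.93065041540609 F [ 0.1  0.5 -0.2]
```

View pics/wrist_3.png

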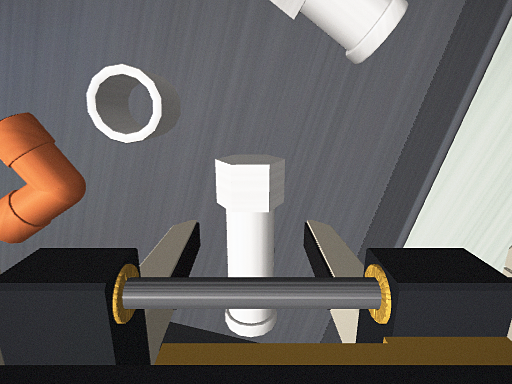

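The pipe (226–273) is centred between the fingers at column 252, and the cap clears them. Now closing.

```bash
python3 -m crank '{"dp":[[0,0,0],[0,0,0],[0,0,0],[0,0,0],[0,0,0],[0,0,0],[0,0,0],[0,0,0],[0,0,0],[0,0,0]],"twist":[0,0,0,0,0,0,0,0,0,0],"gripper":[255,255,255,255,255,255,255,255,255,255]}' 40
python3 -m crank '{"dp":[[0,-10,0],[0,-15,0],[0,-25,0],[0,-30,0],[0,-30,0],[0,-30,0],[0,-30,0],[0,-20,0],[0,-15,0],[0,0,0],[0,0,0],[0,0,0]],"twist":[0,0,0,0,0,0,0,0,0,0,0,0],"gripper":[255,255,255,255,255,255,255,255,255,255,255,255]}'
python3 - <<'E'
from look import *
snap('wrist','4'); snap('scene','4'); snap('top','4')
L=np.array([528.5,-348,224.9]); u=np.array([.228,.9737,0])
need(L+u*150+[0,0,-14],np.degrees(np.arctan2(.9737,.228)))
E
```

```text
t: 5.13
ee_pos: [640.9, 147.8, 8.7]
tcp_rot: [0.694, -0.694, -0.138, 0.138]
ft_force: [-0.6, 0.2, 1.3]
grip_width: 26.0
t: 6.13
ee_pos: [640.1, 147.7, 212.3]
tcp_rot: [0.694, -0.693, -0.137, 0.139]
ft_force: [0.2, 0.5, -2.6]
grip_width: 26.0
t 6.28 pos [640.1 147.6 211.7] tool axes x [ 0.924  0.382 -0.003] y [-0.003 -0.    -1.   ] z [-0.382  0.924  0.001] zyaw 112.46
dp tool [-205.     1.2 -293.5] twist about tool y (y down => -yaw) 0.622 q [ 0.057  0.458  1.261 -0.     1.426 -0.335] grip 26.13352687528323 F [ 1.1  0.1 -2.5]
```

View pics/wrist_4.png

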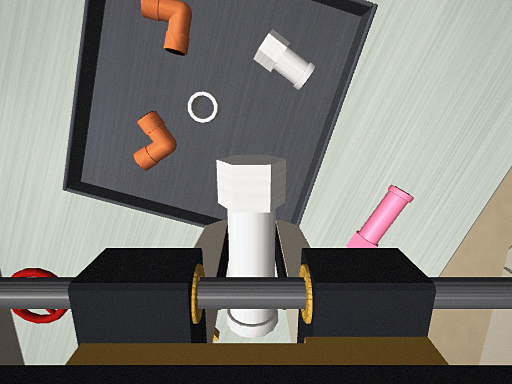

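View pics/scene_4.png

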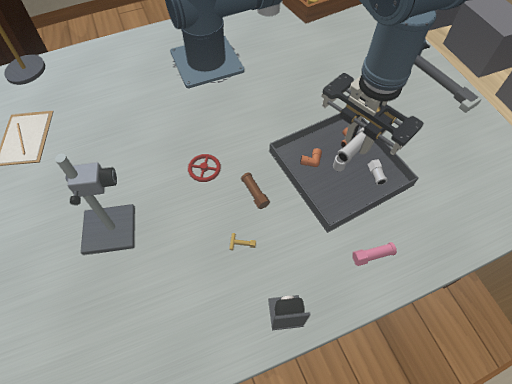

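```bash
python3 -m crank '{"dp":[[0,0,0],[0,0,0],[0,0,0],[0,0,0],[0,0,0],[0,0,0],[0,0,0],[0,0,0],[0,0,0]],"twist":[0.05,0.1,0.1,0.1,0.1,0.1,0.07,0,0],"gripper":[255,255,255,255,255,255,255,255,255]}'
python3 -m crank '{"dp":[[0,0,-15],[0,0,-25],[0,0,-30],[0,0,-30],[0,0,-30],[0,0,-30],[0,0,-30],[0,0,-30],[0,0,-25],[0,0,-15],[0,0,0],[0,0,0]],"twist":[0,0,0,0,0,0,0,0,0,0,0,0],"gripper":[255,255,255,255,255,255,255,255,255,255,255,255]}'
python3 - <<'E'
from look import *
snap('wrist','5'); snap('scene','5'); snap('top','5')
L=np.array([528.5,-348,224.9]); u=np.array([.228,.9737,0])
need(L+u*150+[0,0,-14],np.degrees(np.arctan2(.9737,.228)))
E
```

```text
t: 7.03
ee_pos: [640.6, 147.7, 212.6]
tcp_rot: [-0.702, 0.703, -0.08, 0.079]
ft_force: [-0.4, -0.2, -2.0]
grip_width: 26.2
t: 8.03
ee_pos: [581.6, -106.8, 213.5]
tcp_rot: [0.703, -0.702, 0.081, -0.081]
ft_force: [-0.5, 0.5, -1.6]
grip_width: 26.0
t 8.18 pos [ 582.2 -104.8  213.6] tool axes x [ 0.974 -0.225 -0.   ] y [-0.  0. -1.] z [0.225 0.974 0.   ] zyaw 77.01
dp tool [  2.9   2.7 -99. ] twist about tool y (y down => -yaw) 0.0033 q [-0.367  0.336  1.44   0.     1.366 -0.14 ] grip 26.07510409769889 F [ 0.7  0.2 -2. ]
```

View pics/wrist_5.png

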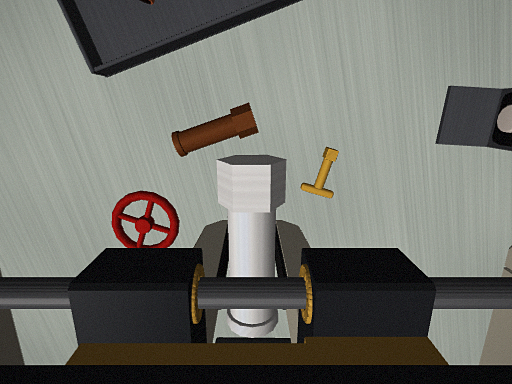

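View pics/scene_5.png

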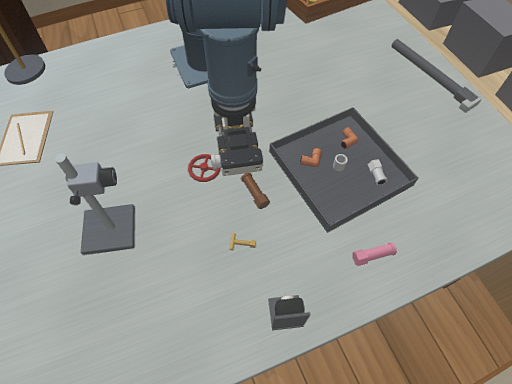

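View pics/top_5.png

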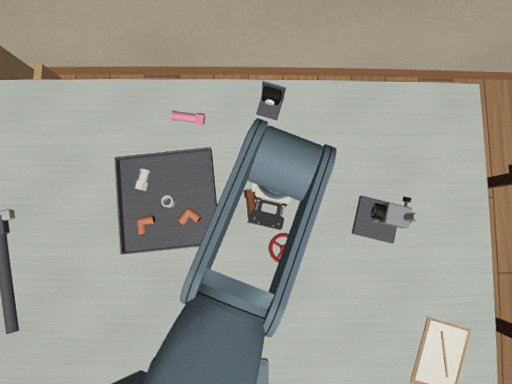

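```bash
cat > ov.py <<'E'
from look import *
def ring(L,u,ra,n=40):
    u=np.array(u)/np.linalg.norm(u); v=np.array([-u[1],u[0],0]); a=np.linspace(0,2*np.pi,n)
    return np.array(L)+ra*(np.cos(a)[:,None]*v+np.sin(a)[:,None]*[0,0,1])
def ov(n,tag,x,y,w,h,s,out,rings):
    d,i=load(n,tag); c=cv2.resize(i[y:y+h,x:x+w],None,fx=s,fy=s,interpolation=cv2.INTER_CUBIC)
    for R_,col in rings:
        p=proj(d,R_); p=((p+.5-[x,y])*s-.5)
        cv2.polylines(c,[np.round(p).astype(int)],False,col,1)
    cv2.imwrite(f'pics/{out}.png',c)
E
python3 - <<'E'
from ov import *
u=np.array([.2267,.974,0]);L=np.array([528.6,-348.5,225]);v=np.array([-u[1],u[0],0]);z=np.array([0,0,1])
hb=L-26*u; box=lambda o:np.array([o+25*v+23*z,o-25*v+23*z,o-25*v-23*z,o+25*v-23*z,o+25*v+23*z])
rs=[(ring(L,u,19),(0,255,255)),(ring(hb,u,19),(0,200,0)),(box(hb),(0,0,255)),(box(hb-60*u),(255,0,0))]
P=L-75*u; rs.append((np.array([[P[0],P[1],18],[P[0],P[1],308]]),(255,0,255)))
ov('scene','0',50,145,95,110,5,'o_sc',rs); ov('top','0',345,185,80,60,8,'o_top',rs)
E
```

```text
(no output)
```

View pics/o_sc.png

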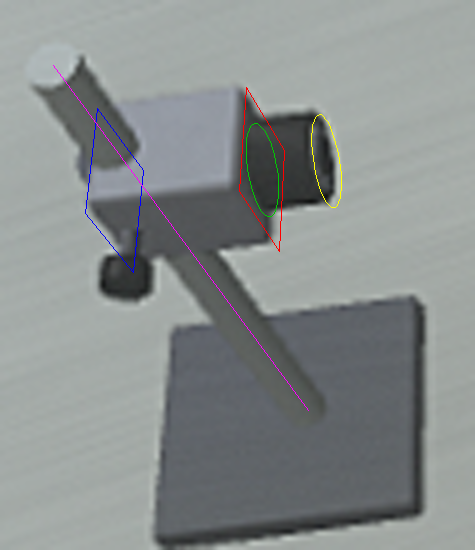

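View pics/o_top.png

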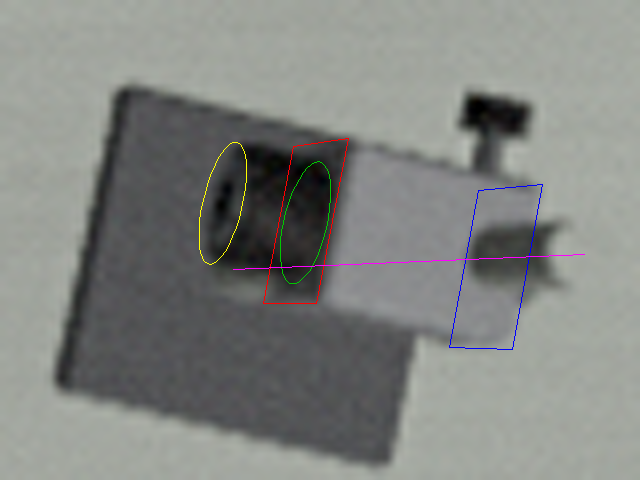

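```bash
python3 -m crank '{"dp":[[1,0,-10],[1,0,-15],[1,0,-20],[0,0,-20],[0,0,-15],[0,0,-10],[0,0,-10],[0,0,0],[0,0,0],[0,0,0]],"twist":[0,0,0,0,0,0,0,0,0,0],"gripper":[255,255,255,255,255,255,255,255,255,255]}'
python3 - <<'E'
from look import *
snap('wrist','6'); snap('scene','6'); snap('top','6')
L=np.array([527.8,-350.5,225]); u=np.array([.2267,.974,0])
need(L+u*112+[0,0,-12],76.9)
crop('scene','6',60,130,180,120,4,'c6'); crop('top','6',240,160,180,110,4,'c6t')
E
```

```text
t: 9.02
ee_pos: [562.6, -202.9, 213.6]
tcp_rot: [0.703, -0.702, 0.08, -0.08]
ft_force: [-0.3, 0.7, -2.3]
grip_width: 25.5
t 9.17 pos [ 562.7 -202.8  213.7] tool axes x [ 0.974 -0.225 -0.   ] y [ 0.  0. -1.] z [0.225 0.974 0.   ] zyaw 77.0
dp tool [ -0.6   0.7 -39.8] twist about tool y (y down => -yaw) 0.0017 q [-0.532  0.348  1.422  0.     1.371 -0.305] grip 26.329399092986115 F [-0.1 -0.6 -0.9]
```

View pics/c6.png

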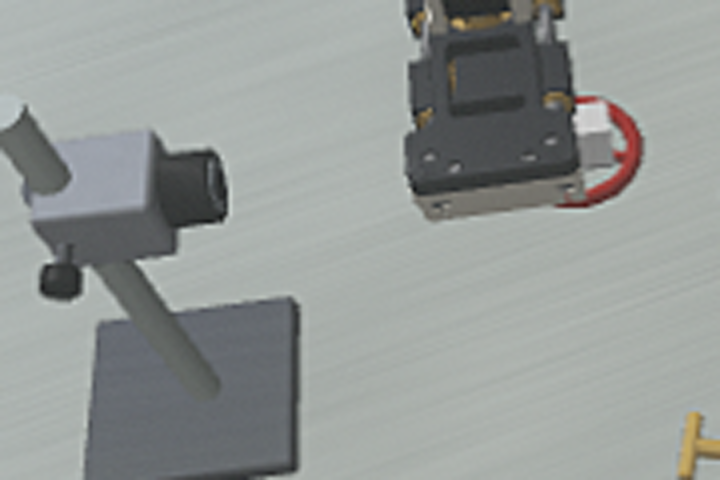

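View pics/c6t.png

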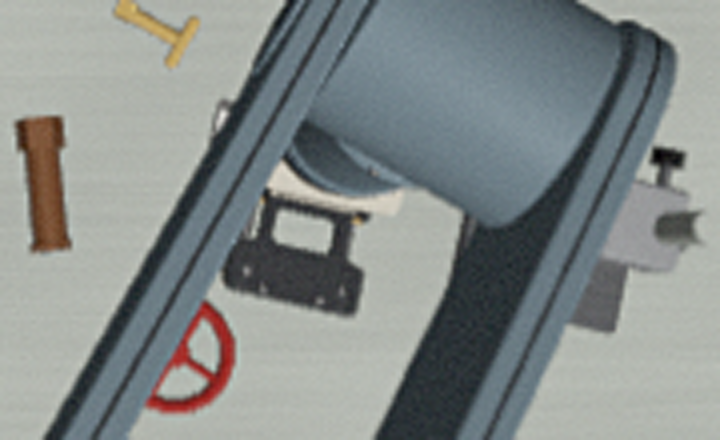

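View pics/wrist_6.png

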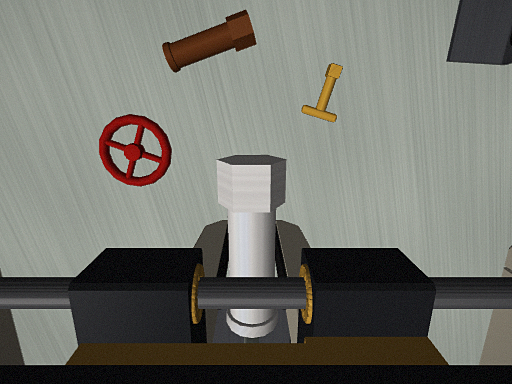

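```bash
python3 - <<'E'
from ov import *
for n,a in [('wrist',(190,130,130,215,3)),('scene',(150,130,100,80,7))]:
    d,_=load(n,'6'); q=d['tcp_rot'];M=Rot.from_quat([q[1],q[2],q[3],q[0]]).as_matrix();p=np.array(d['ee_pos']);u=M[:,2]
    o=p+12*np.array([0,0,1])-2*u
    rs=[(ring(o+50*u,u,16),(0,0,255)),(ring(o+26*u,u,16),(0,0,255)),(ring(o+26*u,u,13.5),(255,0,0)),(ring(o-42*u,u,16),(0,180,0)),(ring(o-50*u,u,16),(0,255,0))]
    ov(n,'6',*a,'o6'+n,rs)
E
```

```text
(no output)
```

View pics/o6wrist.png

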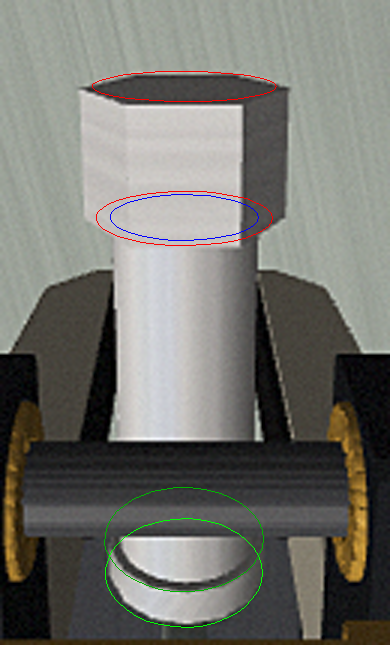

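View pics/o6scene.png

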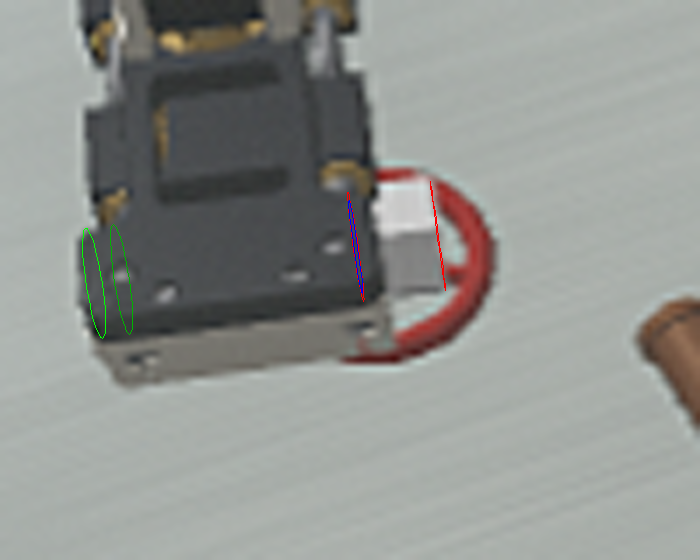

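The overlay of the expected cap and mouth fits both views to about 1 mm, so the nipple is level and its position in the hand is known. Now the last 40 mm.

```bash
python3 -m crank '{"dp":[[0,0,-6],[-0.5,0.5,-8],[0,0,-8],[0,0,-7],[0,0,-6],[0,0,-5],[0,0,0],[0,0,0],[0,0,0],[0,0,0]],"twist":[0,0,0,0,0,0,0,0,0,0],"gripper":[255,255,255,255,255,255,255,255,255,255]}'
python3 - <<'E'
from ov import *
snap('wrist','7'); snap('scene','7'); 
L=np.array([527.8,-350.5,225]); u=np.array([.2267,.974,0])
need(L+u*112+[0,0,-12],76.9)
d,_=load('scene','7'); q=d['tcp_rot'];M=Rot.from_quat([q[1],q[2],q[3],q[0]]).as_matrix();p=np.array(d['ee_pos']);w=M[:,2]
o=p+12*np.array([0,0,1])-2*w
ov('scene','7',60,130,170,120,4,'o7',[(ring(o+50*w,w,16),(0,0,255)),(ring(o-50*w,w,16),(0,255,0)),(ring(L,u,19),(0,255,255)),(np.array([L,o+50*w]),(255,0,255))])
print('mouth in lens',[(o-50*w-L)@k for k in (u,np.array([-u[1],u[0],0]),np.array([0,0,1.]))])
E
```

```text
t: 10.0
ee_pos: [553.0, -242.2, 213.2]
tcp_rot: [0.703, -0.702, 0.08, -0.08]
ft_force: [0.6, -0.4, -1.9]
grip_width: 26.0
t 10.1 pos [ 553.1 -242.1  213.2] tool axes x [ 0.974 -0.226  0.   ] y [ 0.  0. -1.] z [0.226 0.974 0.   ] zyaw 76.96
dp tool [-0.   0.2  0.7] twist about tool y (y down => -yaw) 0.0011 q [-0.597  0.359  1.409  0.     1.375 -0.37 ] grip 26.265444260112858 F [ 0.1  0.1 -2.4]
mouth in lens [np.float64(59.287483891505715), np.float64(-0.08948560667817824), np.float64(0.15218356622517604)]
```

View pics/o7.png

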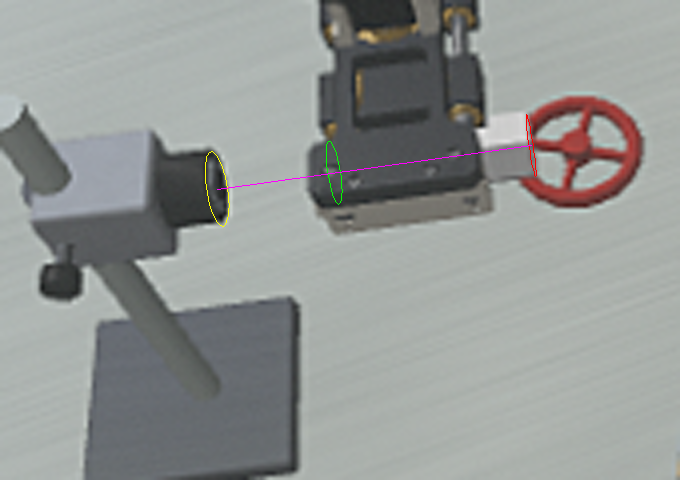

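View pics/wrist_7.png

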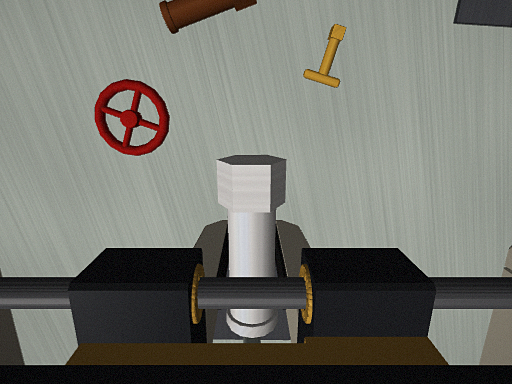

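The overlaid lens ring sits on the real barrel front. The nipple cap matches its prediction, and the mouth is on the line of sight about 59 mm from the glass. I'll let it settle, then hand in.

```bash
python3 -m crank '{"dp":[[0,0,0],[0,0,0],[0,0,0],[0,0,0],[0,0,0],[0,0,0]],"twist":[0,0,0,0,0,0],"gripper":[255,255,255,255,255,255]}'
python3 - <<'E'
from look import *
s=r.get_state();print(np.round(s['ee_pos'],1),np.round(s['qvel'],3),s['grip_width'],np.round(s['ft_force'],1),s['t'])
print(r.close_job())
E
```

```text
t: 10.6
ee_pos: [553.0, -242.5, 213.1]
tcp_rot: [-0.703, 0.703, -0.08, 0.08]
ft_force: [-0.3, 0.4, -1.7]
grip_width: 26.0
[ 553.  -242.5  213.1] [-0.001  0.001 -0.001 -0.001  0.001 -0.002] 25.972172520446797 [-0.3  0.4 -1.7] 10.6
the job is handed in; nothing more can be done
None
```

I picked the white 100 mm capped nipple out of the tray and handed the job in at 10.6 s. It was held level in front of the inspection camera with its open end facing the lens.

**Last checks:** by my estimate the mouth was about 59 mm from the glass. It was within a few millimetres of the line of sight sideways and in height, and the axis was about 1° off. The arm was at rest, the fingers held the pipe at 26 mm, and the wrist force of about 2 N fits the nipple's weight. The overlay of the expected pose matched the wrist and scene pictures to about a pixel. The other four fittings were still in the tray after the lift. The camera stand looked unmoved, and so did the wheel and key, though I did not measure any of them.

**What disagreed or could not be checked:**
- **Lens position:** my separate estimates differed by 2 to 4 mm. I used a value between them, which is well inside the 12 mm limit.
- **Mouth against lens:** the arm hid the top view and the gripper body hid the mouth in the scene view. I worked out the final mouth position from the tool pose and the wrist camera, and never saw both in one picture.

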